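# Tip a scoop of castings into the bin

### The arm

A 7-joint arm with a two-finger parallel gripper is mounted at the origin on the work surface. World frame = base frame: x ahead of the robot, y to its left, z up, the work surface at z = 0. Lengths are in m, angles in rad, forces in N, time in s.
With the tool pointing down it reaches from about 0.4 to 0.9 m from the base axis. Payload 5.5 kg.
Tool frame: the origin (TCP) lies between the finger pads; the fingertips stand 22 mm ahead of it and the grasp point (between the pads) lies 3 mm ahead of it; z points along the fingers, y is the direction in which the jaws open and shut (so a half turn about z gives the same grasp; the last joint's range is limited). The gripper opens to 92 mm and grips with 3 to 60 N. Pads are 19 mm wide; open, the fingers measure 130 mm over their backs; the gripper's body (75 mm by 190 mm) begins 47 mm behind the grasp point.
Start: joints at [1.588, 0.501, -0.427, 1.55, 0.221, 1.138, -0.21], TCP at [0.158, -0.63, 0.249] pointing down, gripper open.
Joint ranges: [-2.88, 2.88], [-0.31, 2.03], [-1.54, 1.56], [0.2, 2.42], [-1.41, 4.55], [0.19, 2.02], [-2.57, 2.57]. Speed limits (rad/s): [2.57, 2.57, 3.14, 3.14, 3.14, 3.14, 3.14].

### API

Orientations are given as a unit quaternion [w, x, y, z].
In Python, from plant import arm gives the robot as it stands.
- The arm moves only by the tool servo_tool, never from a script. Its argument "increments" is text: rows parted by semicolons, each of 5 numbers parted by spaces: the opening in per cent of the stroke, from 0 (shut) to 100 (fully open), then the shift along the tool's x, y, z in m, then the turn about the tool's z in rad. A call has 1 to 8 rows; each row is the pose to reach, as a shift and turn from the pose commanded when the call began, along the tool's axes at that moment; what a row does not reach only later rows make up. A row lasts 1/10 s, in which the tool goes at most 50 mm and 8.59 degrees, less where a joint would pass 70% of its speed; a pose out of reach is approached as far as the arm can. A call with a gripper value outside its range is refused whole. The fingers move at their own pace and stop on an object; "newtons" is the grip in N (left out, the last holds). Time passes only in rows, so rows that repeat a pose let the fingers close. It gives the time, the measured TCP pose, the force and the opening at its end, in the units of the state.
- arm.observe(): the state, without advancing time (a new reading comes with each control period).
- arm.camera(name): name is "scene" or "top"; returns (picture, depth): 420x560x3 uint8, red, green, blue; 420x560 float32, m along the optical axis (not along the pixel's ray), 0 where there is no reading.
- arm.camera_params(name): a dict with "intrinsics" (3x3 intrinsics, pixels), "R" (3x3) and "t" (3): a world point X has camera coordinates R X + t. Camera axes: x right, y down, z forward; pixel columns grow to the right and rows downward; lengths in m; the calibration is good to about 2 mm. A picture is of the moment at which its call begins. camera_params takes no time and is no camera call.
- arm.finish_job(): hands the job in, once; it reports no verdict.
The state is a dict: "time_s": time; "qpos": joint angles; "qd": joint speeds; "joint_efforts": joint torques, N m; "tcp_pos": TCP position; "tcp_rot": TCP orientation; "contact_force": force on the tool from outside, world axes, zero at the start; "moment": the same for the moment, N m; "finger_gap": finger opening in m.
Only numpy, scipy, OpenCV 4.12 (cv2) and the standard library are available. Lean on these libraries where they do the work, as an engineer would, in place of code of your own. Each camera call takes 0.05 s, during which the arm holds its last target. There are 200 camera calls.

### The job

Pick up the parts scoop by its bar handle, carry it with all five castings in it over to the blue bin, and tip them all into the bin through the scoop's open front. Then stand the empty scoop back upright in the middle of its rubber mat and let go. Leave the bowl, the bottle and the screwdriver where they are.

Things in the scene. Friction and masses are not known exactly. Their poses are not given: they have to be found in the camera images.
- scoop: parts scoop of bare aluminium sheet: flat floor 180 (x) by 124 (y), 4 thick; 4 mm walls 45 high on both sides (y = +-62) and at the back (x = +90); the front (x = -90) is fully open, with no lip. A bar handle bridges it from side to side at mid length. Origin: centre of its underside; z up. 0.25 kg empty, about 0.55 kg full. Loose.
- scoop_handle (a point): centre of the scoop's bar handle: a square bar 14 by 14 mm, running along the scoop's y for 124 mm, its centre 96 mm above the scoop's underside, 48 mm clear above the side walls. Axes as the scoop's.
- scoop_lip (a point): middle of the scoop's open front edge, on the floor's upper face (90 mm in front of the origin, toward the scoop's -x, 4 mm up)
- bin: open blue plastic bin, fixed to the bench: outside 220 (x) by 240 (y) by 110 high, walls and floor 5 thick (inside 210 by 230). Origin: centre of its underside; z up.
- mat: flat black rubber mat, fixed, 240 (x) by 220 (y) by 4 thick, on which the scoop stands. Origin: centre of its underside; its top is at z = 4 mm.
- dish: steel bowl, 110 across, 35 high; a bystander. Origin: centre of its underside.
- flask: clear drinking bottle with a blue cap, 64 across, 170 high; a bystander. Origin: centre of its underside.
- driver: screwdriver lying on the bench along its own x; a bystander. Origin: centre of its underside.
- casting1: small chunky zinc casting (one of five alike): a round hub 30 across and 24 high with a stub arm 14 by 14, 52 long overall; origin at the middle of its length on its underside, the stub arm toward its +x. 60 g. Starts lying in the scoop.
- casting2: small chunky zinc casting (one of five alike): a round hub 30 across and 24 high with a stub arm 14 by 14, 52 long overall; origin at the middle of its length on its underside, the stub arm toward its +x. 60 g. Starts lying in the scoop.
- casting3: small chunky zinc casting (one of five alike): a round hub 30 across and 24 high with a stub arm 14 by 14, 52 long overall; origin at the middle of its length on its underside, the stub arm toward its +x. 60 g. Starts lying in the scoop.
- casting4: small chunky zinc casting (one of five alike): a round hub 30 across and 24 high with a stub arm 14 by 14, 52 long overall; origin at the middle of its length on its underside, the stub arm toward its +x. 60 g. Starts lying in the scoop.
- casting5: small chunky zinc casting (one of five alike): a round hub 30 across and 24 high with a stub arm 14 by 14, 52 long overall; origin at the middle of its length on its underside, the stub arm toward its +x. 60 g. Starts lying in the scoop.

How it is judged:
On the way, in this order (a step that is already met when the one before it is completed fails the run):
1. the scoop is over the bin with all five castings still in it (height (world z) of scoop above 0.1 m and horizontal distance between scoop and bin below 0.25 m and x of casting1 in the frame of scoop between -0.1 and 0.1 m and y of casting1 in the frame of scoop between -0.065 and 0.065 m and z of casting1 in the frame of scoop between -0.002 and 0.06 m and x of casting2 in the frame of scoop between -0.1 and 0.1 m and y of casting2 in the frame of scoop between -0.065 and 0.065 m and z of casting2 in the frame of scoop between -0.002 and 0.06 m and x of casting3 in the frame of scoop between -0.1 and 0.1 m and y of casting3 in the frame of scoop between -0.065 and 0.065 m and z of casting3 in the frame of scoop between -0.002 and 0.06 m and x of casting4 in the frame of scoop between -0.1 and 0.1 m and y of casting4 in the frame of scoop between -0.065 and 0.065 m and z of casting4 in the frame of scoop between -0.002 and 0.06 m and x of casting5 in the frame of scoop between -0.1 and 0.1 m and y of casting5 in the frame of scoop between -0.065 and 0.065 m and z of casting5 in the frame of scoop between -0.002 and 0.06 m), for 0.05 s.
2. all five castings are in the bin (x of casting1 in the frame of bin between -0.11 and 0.11 m and y of casting1 in the frame of bin between -0.12 and 0.12 m and z of casting1 in the frame of bin between -0.002 and 0.09 m and x of casting2 in the frame of bin between -0.11 and 0.11 m and y of casting2 in the frame of bin between -0.12 and 0.12 m and z of casting2 in the frame of bin between -0.002 and 0.09 m and x of casting3 in the frame of bin between -0.11 and 0.11 m and y of casting3 in the frame of bin between -0.12 and 0.12 m and z of casting3 in the frame of bin between -0.002 and 0.09 m and x of casting4 in the frame of bin between -0.11 and 0.11 m and y of casting4 in the frame of bin between -0.12 and 0.12 m and z of casting4 in the frame of bin between -0.002 and 0.09 m and x of casting5 in the frame of bin between -0.11 and 0.11 m and y of casting5 in the frame of bin between -0.12 and 0.12 m and z of casting5 in the frame of bin between -0.002 and 0.09 m), for 0.2 s.
At the end, for the whole second after the job is handed in: All five castings lie at rest inside the bin (origins within its outline and less than 90 mm above its underside); the scoop stands on the mat, its centre within 45 mm of the mat's centre, upright within 0.1 rad, at rest and released (all of step 2 and horizontal distance between scoop and mat below 0.045 m and angle between scoop's own z axis and vertical below 0.1 rad and height (world z) of scoop below 0.012 m and linear speed of scoop below 0.02 m/s and linear speed of each of casting1, casting2, casting3, casting4, casting5 below 0.05 m/s); the robot touches nothing.
It fails at once if the bowl, bottle or screwdriver is moved more than 30 mm, or the bottle is tipped (distance of any of dish, flask, driver from where it was at the start of the episode above 0.03 m or angle between flask's own z axis and vertical above 0.3 rad).
It also fails if it takes over 67 s, if anything falls off the work surface, if the arm or the gripper's body presses on something with over 40 N, if the wrist force passes 120 N, or if a joint passes its speed limit or range.

## Working session

There is one attempt and no reset: what is moved stays moved. The work goes in short steps, Python scripts to look and compute and a tool call to move; the robot and the scene stay as the last step left them, time stands still between calls to the robot, and variables do not carry over. Pictures are saved under pics/ and viewed, about 8 in all and at most 12, crops included, and the job is handed in when it is done.

Besides the shell and the picture viewer there is one more tool, called after ">>>" by a JSON object that holds its "method" and its "body". servo_tool: Moves the arm, as the interface text tells. Its arguments: {"type":"object","properties":{"increments":{"type":"string"},"newtons":{"type":"number"}},"required":["increments"]}

```bash
ls; mkdir -p pics; cat > h.py <<'E'
import numpy as np, cv2
from plant import arm
def cloud(name):
    im,d=arm.camera(name); p=arm.camera_params(name); K=np.array(p['intrinsics']);R=np.array(p['R']);t=np.array(p['t'])
    v,u=np.indices(d.shape); C=np.stack([(u-K[0,2])/K[0,0]*d,(v-K[1,2])/K[1,1]*d,d],-1)
    W=(C-t)@R; W[d==0]=np.nan
    return im,d,W
def save(n,im,k=1.4): cv2.imwrite('pics/'+n,cv2.resize(im[:,:,::-1],None,fx=k,fy=k))
E
python3 - <<'E'
from h import *
o=arm.observe()
for k,v in o.items(): print(k,np.round(v,4))
im,d,W=cloud('top'); save('top1.png',im); np.save('top.npy',W); np.save('topim.npy',im)
im,d,W=cloud('scene'); save('scene1.png',im); np.save('sc.npy',W)
E
```

```text
pics
time_s 0.0
qpos [ 1.5882  0.5019 -0.4268  1.5515  0.2208  1.1383 -0.2103]
qd [ 0.0007  0.0004  0.0009 -0.0018  0.0017  0.0002  0.0002]
joint_efforts [ 1.20000e-03 -5.66592e+01 -5.81620e+00 -2.79115e+01 -6.87000e-02
  3.09000e-02  1.00000e-04]
tcp_pos [ 0.1579 -0.6298  0.2477]
tcp_rot [-1.000e-03  9.925e-01  1.226e-01 -1.000e-04]
contact_force [-0.8182 -0.1107  0.2095]
moment [-0.0088 -0.0291 -0.0867]
finger_gap 0.0919
```

View pics/top1.png

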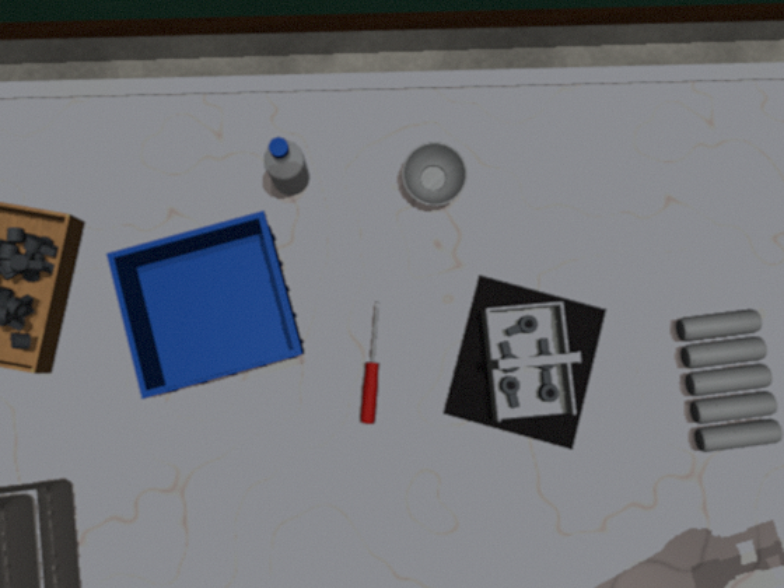

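View pics/scene1.png

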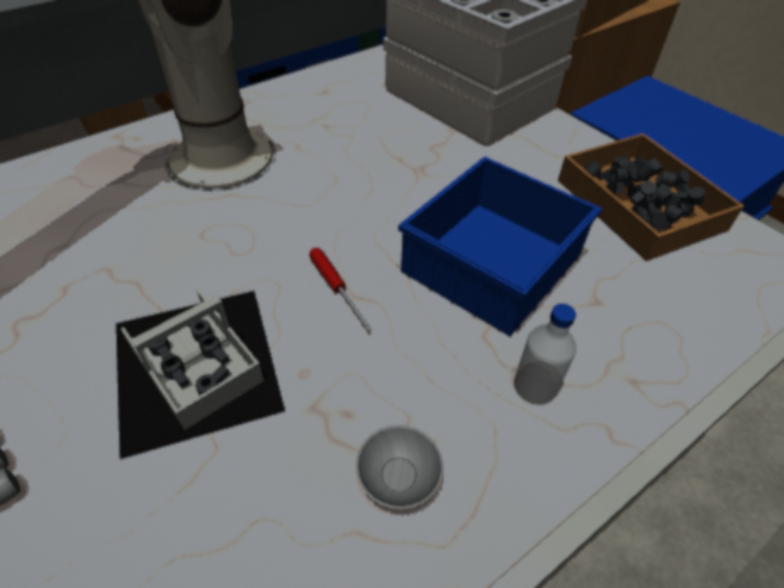

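Top view (1.4x): blue bin at about (205,305), black mat at (525,362) with the scoop on it, its handle from (490,366) to (580,357), walls left, top and right, open front downward, toward the robot. Screwdriver at (371,365), bowl at (433,175), bottle at (285,165). The tool starts out of view.

```bash
python3 - <<'E'
from h import *
W=np.load('top.npy'); im=np.load('topim.npy').astype(int)
def rect(P,n):
    r=cv2.minAreaRect(P[:,:2].astype(np.float32)*1000); print(n,len(P),np.round(r[0]),np.round(r[1]),round(r[2],1),'z',np.round(np.nanpercentile(P[:,2],[5,50,95]),3)); print(np.round(cv2.boxPoints(r)).tolist())
v,u=np.indices(W.shape[:2]); u=u*1.4; v=v*1.4
reg=(u>440)&(u<612)&(v>270)&(v<452)
z=W[...,2]
rect(W[reg&(z>.085)&(z<.12)],'handle')
rect(W[reg&(z>.04)&(z<.06)],'walls')
rect(W[reg&(z>.004)&(z<.06)],'scoop')
rect(W[reg&(im.sum(-1)<120)&(z<.01)],'mat')
b=(u>100)&(u<310)&(v>205)&(v<400)
rect(W[b&(z>.1)&(z<.12)],'bin rim')
rect(W[(u>350)&(u<385)&(v>295)&(v<430)&(z>.006)],'driver')
rect(W[(u>395)&(u<470)&(v>138)&(v<212)&(z>.02)],'dish')
rect(W[(u>255)&(u<315)&(v>130)&(v<200)&(z>.03)],'flask')
o=arm.observe()
from scipy.spatial.transform import Rotation as Ro
q=o['tcp_rot']; print(Ro.from_quat(np.r_[q[1:],q[0]]).as_matrix().round(3))
E
```

```text
handle 413 [ 474. -260.] [ 16. 125.] 3.6 z [0.103 0.107 0.11 ]
[[462.0, -198.0], [470.0, -323.0], [485.0, -322.0], [478.0, -197.0]]
walls 514 [ 474. -261.] [179. 126.] 3.7 z [0.042 0.048 0.052]
[[380.0, -203.0], [388.0, -329.0], [568.0, -318.0], [559.0, -192.0]]
scoop 6900 [ 475. -266.] [288. 299.] 88.5 z [0.004 0.008 0.047]
[[322.0, -406.0], [621.0, -414.0], [628.0, -125.0], [329.0, -118.0]]
mat 4440 [ 473. -261.] [217. 235.] 73.2 z [0.    0.004 0.008]
[[329.0, -331.0], [554.0, -399.0], [617.0, -191.0], [392.0, -123.0]]
bin rim 2281 [573. 249.] [231. 252.] 14.1 z [0.103 0.109 0.112]
[[431.0, 343.0], [492.0, 98.0], [716.0, 155.0], [654.0, 399.0]]
driver 590 [477.  -5.] [197.  38.] 0.2 z [0.013 0.022 0.027]
[[378.0, 13.0], [378.0, -25.0], [575.0, -24.0], [575.0, 14.0]]
dish 683 [ 788. -119.] [105. 109.] 87.2 z [0.021 0.03  0.037]
[[731.0, -169.0], [840.0, -174.0], [845.0, -69.0], [736.0, -64.0]]
flask 919 [792. 122.] [58. 63.] 20.7 z [0.045 0.115 0.171]
[[754.0, 141.0], [776.0, 82.0], [830.0, 103.0], [808.0, 162.0]]
[[ 0.97   0.243 -0.   ]
 [ 0.243 -0.97   0.002]
 [ 0.    -0.002 -1.   ]]
```

>>> {"method": "servo_tool", "body": {"increments": "100 0.04 -0.028 0 0; 100 0.08 -0.056 0 0; 100 0.12 -0.085 0 0; 100 0.16 -0.113 0 0; 100 0.20 -0.141 0 0; 100 0.24 -0.169 0 0; 100 0.28 -0.197 0 0; 100 0.32 -0.225 0 0"}}

```text
time_s: 0.9
tcp_pos: [0.4145, -0.3326, 0.2486]
tcp_rot: [0.0, 0.992, 0.122, -0.0]
contact_force: [1.0, 0.1, 0.3]
finger_gap: 0.0915
```

```bash
cat > s.py <<'E'
from h import *
from scipy.spatial.transform import Rotation as Ro
import sys
o=arm.observe(); q=o['tcp_rot']; M=Ro.from_quat(np.r_[q[1:],q[0]]).as_matrix()
print(o['time_s'],'q',np.round(o['qpos'],2),'tcp',np.round(o['tcp_pos'],4),'F',np.round(o['contact_force'],1),'gap',round(float(o['finger_gap']),4)); print(M.round(4).tolist())
if len(sys.argv)>3:
    g=np.array([float(a) for a in sys.argv[1:4]]); print('to goal in tool axes',np.round(M.T@(g-o['tcp_pos']),4))
    if len(sys.argv)>4:
        yaw=np.arctan2(M[1,1],M[0,1]); dt=np.radians(float(sys.argv[4]))-yaw; print('tool turn',[round(-((dt+k+np.pi)%(2*np.pi)-np.pi),4) for k in (0,np.pi)])
E
python3 s.py .474 -.260 .2 3.6
```

```text
0.9 q [ 1.12  0.31 -0.6   1.84  0.2   1.05 -0.88] tcp [ 0.4145 -0.3326  0.2486] F [1.  0.1 0.3] gap 0.0915
[[0.97, 0.2431, -0.0004], [0.2431, -0.97, -0.0001], [-0.0004, -0.0, -1.0]]
to goal in tool axes [ 0.0754 -0.056   0.0486]
tool turn [np.float64(-1.3881), np.float64(1.7535)]
```

>>> {"method": "servo_tool", "body": {"increments": "100 0.02 -0.014 0 -0.14; 100 0.04 -0.028 0 -0.28; 100 0.06 -0.042 0.01 -0.42; 100 0.0754 -0.056 0.02 -0.56; 100 0.0754 -0.056 0.03 -0.70; 100 0.0754 -0.056 0.04 -0.84; 100 0.0754 -0.056 0.0486 -0.98; 100 0.0754 -0.056 0.0486 -1.12"}}

```text
time_s: 1.7
tcp_pos: [0.4722, -0.2612, 0.1985]
tcp_rot: [-0.001, 0.774, 0.633, -0.0]
contact_force: [-0.4, 0.0, 0.1]
finger_gap: 0.0916
```

```bash
python3 s.py .474 -.260 .103 3.6
```

```text
1.7 q [ 1.11  0.45 -0.83  1.87  0.39  1.   -0.08] tcp [ 0.4722 -0.2612  0.1985] F [-0.4  0.   0.1] gap 0.0916
[[0.1977, 0.9803, -0.0025], [0.9803, -0.1977, 0.0016], [0.0011, -0.0027, -1.0]]
to goal in tool axes [0.0014 0.0018 0.0955]
tool turn [np.float64(-0.2618), np.float64(2.8798)]
```

>>> {"method": "servo_tool", "body": {"increments": "100 0.0014 0.0018 0.02 -0.13; 100 0.0014 0.0018 0.04 -0.262; 100 0.0014 0.0018 0.06 -0.262; 100 0.0014 0.0018 0.08 -0.262; 100 0.0014 0.0018 0.0955 -0.262; 100 0.0014 0.0018 0.0955 -0.262; 50 0.0014 0.0018 0.0955 -0.262; 35 0.0014 0.0018 0.0955 -0.262", "newtons": 40}}

```text
time_s: 2.5
tcp_pos: [0.4762, -0.2608, 0.1056]
tcp_rot: [0.001, 0.687, 0.727, 0.0]
contact_force: [0.2, 0.3, 0.3]
finger_gap: 0.0803
```

>>> {"method": "servo_tool", "body": {"increments": "20 0 0 0 0; 10 0 0 0 0; 0 0 0 0 0; 0 0 0 0 0; 0 0 0 0 0; 0 0 0 0 0", "newtons": 40}}

```text
time_s: 3.1
tcp_pos: [0.4754, -0.2607, 0.1047]
tcp_rot: [0.0, 0.687, 0.727, 0.0]
contact_force: [0.4, 0.9, -0.1]
finger_gap: 0.0324
```

```bash
python3 s.py .474 -.260 .28 3.6;python3 - <<'E'
from h import *
im,d,W=cloud('scene'); save('s2.png',im[180:320,60:220],4)
E
```

```text
3.1 q [ 1.06  0.6  -0.79  1.92  0.57  0.85  0.03] tcp [ 0.4754 -0.2607  0.1047] F [ 0.4  0.9 -0.1] gap 0.0324
[[-0.057, 0.9984, 0.0001], [0.9984, 0.057, -0.0], [-0.0, 0.0001, -1.0]]
to goal in tool axes [ 0.0008 -0.0013 -0.1753]
tool turn [np.float64(-0.0058), np.float64(3.1358)]
```

View pics/s2.png

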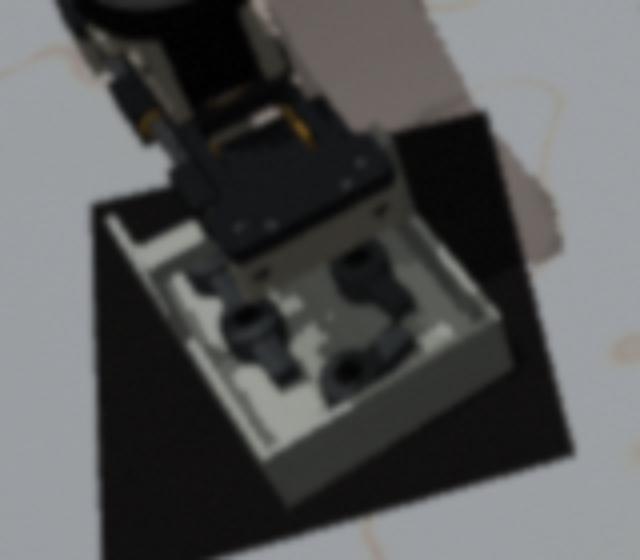

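The crop shows the gripper over the handle, the scoop level on the mat with castings in it; fingers still closing. I keep closing.

>>> {"method": "servo_tool", "body": {"increments": "0 0 0 0 0; 0 0 0 0 0; 0 0 0 0 0; 0 0 0 0 0; 0 0 0 0 0; 0 0 0 0 0", "newtons": 40}}

```text
time_s: 3.75
tcp_pos: [0.4739, -0.2607, 0.1044]
tcp_rot: [-0.001, 0.687, 0.727, -0.001]
contact_force: [-4.3, 0.6, 3.4]
finger_gap: 0.0135
```

>>> {"method": "servo_tool", "body": {"increments": "0 0 0 -0.005 0; 0 0 0 -0.015 0; 0 0 0 -0.03 0; 0 0 0 -0.045 0; 0 0 0 -0.06 0; 0 0 0 -0.07 0; 0 0 0 -0.075 0; 0 0 0 -0.075 0"}}

```text
time_s: 4.55
tcp_pos: [0.4757, -0.261, 0.1806]
tcp_rot: [0.001, 0.687, 0.727, 0.0]
contact_force: [0.3, -0.2, -5.0]
finger_gap: 0.0138
```

```bash
python3 s.py .617 .260 .30 14.2
```

```text
4.55 q [ 1.13  0.5  -0.87  1.88  0.46  0.98  0.12] tcp [ 0.4757 -0.261   0.1806] F [ 0.3 -0.2 -5. ] gap 0.0138
[[-0.0567, 0.9984, 0.0012], [0.9984, 0.0567, -0.0011], [-0.0012, 0.0012, -1.0]]
to goal in tool axes [ 0.512   0.1707 -0.1198]
tool turn [np.float64(-0.1911), np.float64(2.9505)]
```

>>> {"method": "servo_tool", "body": {"increments": "0 0.005 0.002 -0.015 -0.01; 0 0.015 0.005 -0.03 -0.02; 0 0.03 0.010 -0.05 -0.03; 0 0.055 0.018 -0.07 -0.05; 0 0.085 0.028 -0.085 -0.07; 0 0.115 0.038 -0.09 -0.09; 0 0.145 0.048 -0.09 -0.11; 0 0.175 0.058 -0.09 -0.13"}}

```text
time_s: 5.35
tcp_pos: [0.5237, -0.08, 0.2711]
tcp_rot: [0.001, 0.637, 0.771, 0.0]
contact_force: [1.1, -0.4, -6.2]
finger_gap: 0.0136
```

>>> {"method": "servo_tool", "body": {"increments": "0 0.03 0.01 0 -0.01; 0 0.06 0.02 0 -0.02; 0 0.09 0.03 0 -0.03; 0 0.12 0.04 0 -0.04; 0 0.15 0.05 0 -0.05; 0 0.18 0.06 0 -0.06; 0 0.205 0.068 0 -0.06; 0 0.22 0.073 0 -0.06"}}

```text
time_s: 6.15
tcp_pos: [0.5532, 0.1518, 0.271]
tcp_rot: [-0.0, 0.613, 0.79, 0.001]
contact_force: [0.3, 0.0, -4.7]
finger_gap: 0.0135
```

```bash
python3 s.py .617 .260 .26 14.2
```

```text
6.15 q [ 0.44  0.49 -1.01  1.71  0.44  1.19 -0.43] tcp [0.5532 0.1518 0.271 ] F [ 0.3  0.  -4.7] gap 0.0135
[[-0.2494, 0.9684, 0.0007], [0.9684, 0.2494, 0.0024], [0.0022, 0.0013, -1.0]]
to goal in tool axes [0.0889 0.0887 0.0113]
tool turn [np.float64(0.0042), np.float64(-3.1374)]
```

>>> {"method": "servo_tool", "body": {"increments": "0 0.01 0.01 0 0; 0 0.03 0.03 0 0; 0 0.05 0.05 0 0; 0 0.07 0.07 0 0; 0 0.082 0.082 0 0; 0 0.089 0.089 0.005 0; 0 0.089 0.089 0.011 0; 0 0.089 0.089 0.011 0"}}

```text
time_s: 6.95
tcp_pos: [0.6175, 0.2542, 0.2572]
tcp_rot: [-0.0, 0.614, 0.789, -0.002]
contact_force: [-0.3, -0.6, -5.5]
finger_gap: 0.014
```

```bash
python3 s.py .617 .260 .26 14.2;python3 - <<'E'
from h import *
im,d,W=cloud('scene'); save('s3.png',im[20:300,200:520],2)
E
```

```text
6.95 q [ 0.16  0.67 -0.92  1.48  0.54  1.27 -0.57] tcp [0.6175 0.2542 0.2572] F [-0.3 -0.6 -5.5] gap 0.014
[[-0.2449, 0.9695, -0.0027], [0.9695, 0.2449, -0.002], [-0.0012, -0.0031, -1.0]]
to goal in tool axes [ 0.0058  0.0009 -0.0028]
tool turn [np.float64(-0.0004), np.float64(3.1412)]
```

View pics/s3.png

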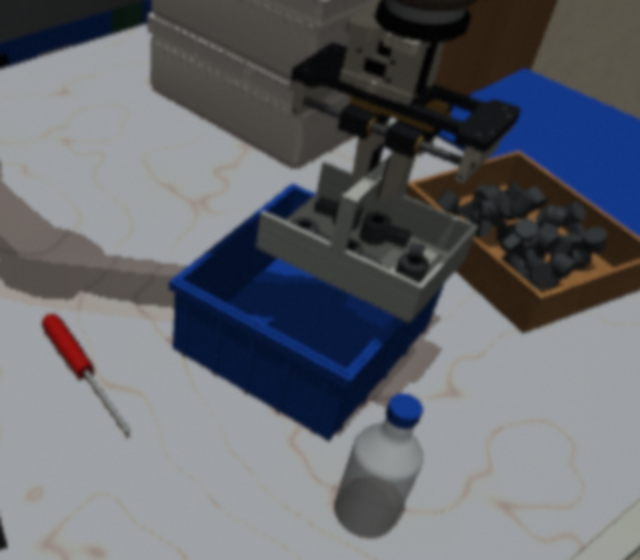

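>>> {"method": "servo_tool", "body": {"increments": "0 0.005 0 0.01 0; 0 0.005 0 0.022 0; 0 0.005 0 0.034 0; 0 0.005 0 0.044 0; 0 0.005 -0.005 0.05 0; 0 0.005 -0.012 0.057 0; 0 0.005 -0.019 0.063 0; 0 0.005 -0.019 0.063 0", "newtons": 20}}

```text
time_s: 7.8
tcp_pos: [0.5983, 0.2552, 0.1954]
tcp_rot: [0.0, 0.614, 0.789, 0.0]
contact_force: [0.3, -0.3, 0.4]
finger_gap: 0.015
```

```bash
python3 s.py .617 .260 .26 14.2;python3 - <<'E'
from h import *
im,d,W=cloud('scene'); save('s4.png',im[20:300,200:520],2)
E
```

```text
7.8 q [ 0.16  0.69 -0.9   1.59  0.58  1.15 -0.63] tcp [0.5983 0.2552 0.1954] F [ 0.3 -0.3  0.4] gap 0.015
[[-0.245, 0.9695, 0.0005], [0.9695, 0.245, -0.0001], [-0.0002, 0.0004, -1.0]]
to goal in tool axes [ 0.      0.0193 -0.0645]
tool turn [np.float64(-0.0003), np.float64(3.1413)]
```

View pics/s4.png

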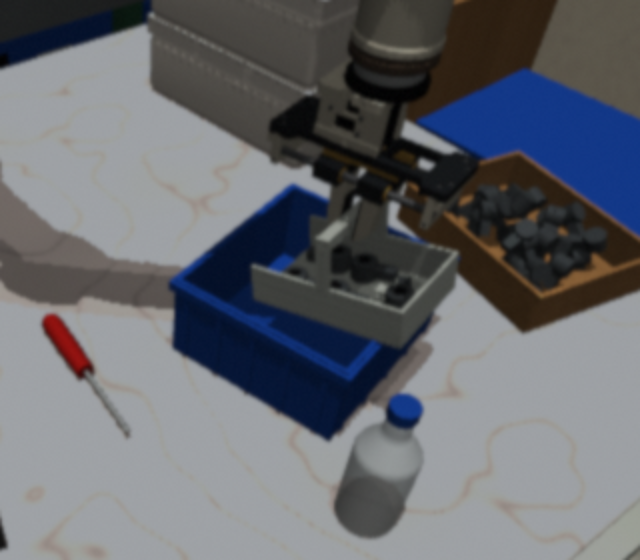

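The scoop's back rests on the far rim and it has begun to tip (jaws opened to 15 mm by the turning square bar). Continue.

>>> {"method": "servo_tool", "body": {"increments": "0 0 -0.006 0.007 0; 0 0 -0.011 0.014 0; 0 0 -0.016 0.022 0; 0 0 -0.02 0.03 0; 0 0 -0.023 0.037 0; 0 0 -0.026 0.044 0; 0 0 -0.0275 0.049 0; 0 0 -0.0275 0.049 0", "newtons": 20}}

```text
time_s: 8.65
tcp_pos: [0.5701, 0.2483, 0.145]
tcp_rot: [-0.001, 0.614, 0.789, -0.002]
contact_force: [-5.8, -2.6, 2.5]
finger_gap: 0.0176
```

```bash
python3 s.py .617 .260 .26 14.2;python3 - <<'E'
from h import *
im,d,W=cloud('scene'); save('s5.png',im[20:300,200:520],2)
E
```

```text
8.65 q [ 0.16  0.71 -0.88  1.7   0.62  1.04 -0.68] tcp [0.5701 0.2483 0.145 ] F [-5.8 -2.6  2.5] gap 0.0176
[[-0.2454, 0.9694, -0.0041], [0.9694, 0.2454, -0.0013], [-0.0002, -0.0043, -1.0]]
to goal in tool axes [-0.0002  0.0479 -0.1152]
tool turn [np.float64(0.0001), np.float64(-3.1415)]
```

View pics/s5.png

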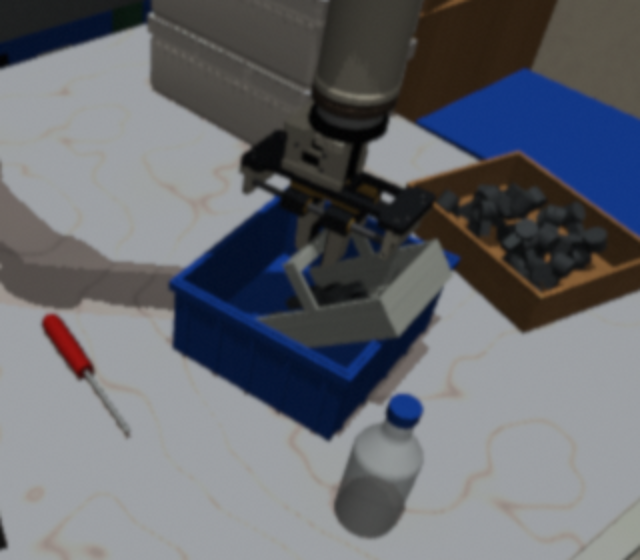

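>>> {"method": "servo_tool", "body": {"increments": "0 0 0.006 -0.004 0; 0 0 -0.001 0.001 0; 0 0 0.006 -0.004 0; 0 0 -0.001 0.001 0; 0 0 0.008 -0.006 0; 0 0 0.016 -0.012 0; 0 0 0.023 -0.018 0; 0 0 0.023 -0.018 0"}}

```text
time_s: 9.5
tcp_pos: [0.5818, 0.2518, 0.162]
tcp_rot: [-0.006, 0.613, 0.79, -0.013]
contact_force: [-37.0, -14.8, 16.5]
finger_gap: 0.0278
```

```bash
python3 s.py .617 .260 .26 14.2;python3 - <<'E'
from h import *
im,d,W=cloud('scene'); save('s6.png',im[60:260,240:480],3)
E
```

```text
9.5 q [ 0.15  0.72 -0.88  1.63  0.6   1.12 -0.65] tcp [0.5818 0.2518 0.162 ] F [-37.  -14.8  16.5] gap 0.0278
[[-0.2485, 0.9683, -0.0251], [0.9686, 0.2482, -0.0122], [-0.0056, -0.0274, -0.9996]]
to goal in tool axes [-0.0013  0.0334 -0.0989]
tool turn [np.float64(0.0031), np.float64(-3.1385)]
```

View pics/s6.png

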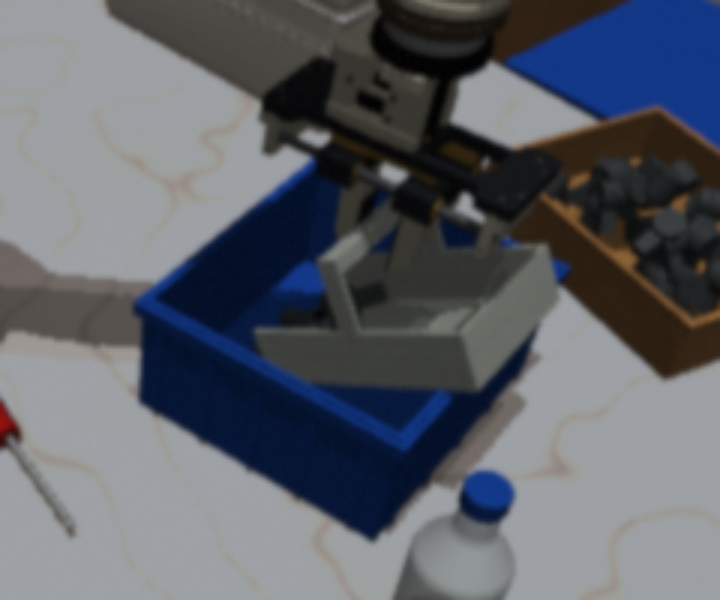

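The push toward the rim jammed: the scoop's back edge seems to have slipped inside the far wall. I back off and measure the scoop's tilt.

>>> {"method": "servo_tool", "body": {"increments": "0 0 -0.01 0 0; 0 0 -0.02 0 0; 0 0 -0.028 -0.005 0; 0 0 -0.035 -0.008 0; 0 0 -0.035 -0.008 0; 0 0 -0.035 -0.008 0", "newtons": 20}}

```text
time_s: 10.15
tcp_pos: [0.5617, 0.2457, 0.1732]
tcp_rot: [0.001, 0.615, 0.789, 0.001]
contact_force: [0.7, -0.4, -3.3]
finger_gap: 0.0173
```

```bash
python3 s.py .617 .260 .26 14.2;python3 - <<'E'
from h import *
im,d,W=cloud('scene'); save('s7.png',im[60:260,240:480],3); np.save('sc7.npy',W[60:260,240:480]); np.save('im7.npy',im[60:260,240:480])
E
```

```text
10.15 q [ 0.19  0.66 -0.91  1.71  0.58  1.07 -0.67] tcp [0.5617 0.2457 0.1732] F [ 0.7 -0.4 -3.3] gap 0.0173
[[-0.2439, 0.9698, 0.0017], [0.9698, 0.2439, 0.0005], [0.0001, 0.0018, -1.0]]
to goal in tool axes [ 0.0004  0.0573 -0.0867]
tool turn [np.float64(-0.0015), np.float64(3.1401)]
```

View pics/s7.png

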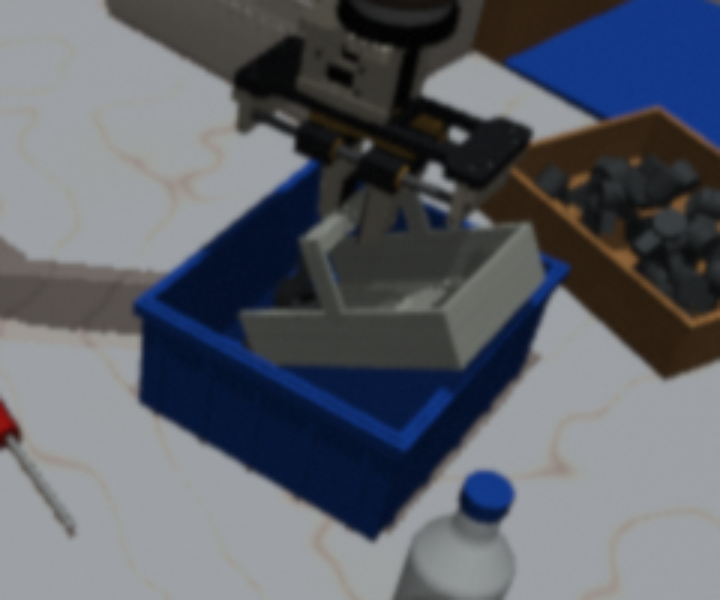

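>>> {"method": "servo_tool", "body": {"increments": "0 0 -0.005 -0.02 0; 0 0 -0.005 -0.04 0; 0 0 -0.005 -0.06 0; 0 0 -0.005 -0.08 0; 0 0 -0.005 -0.1 0; 0 0 -0.005 -0.1 0; 0 0 -0.005 -0.1 0"}}

```text
time_s: 10.9
tcp_pos: [0.556, 0.2447, 0.2735]
tcp_rot: [0.001, 0.615, 0.789, 0.001]
contact_force: [-0.4, -0.3, -2.6]
finger_gap: 0.0173
```

```bash
python3 - <<'E'
from h import *
F=[]
a,_,W1=cloud('scene'); F.append(arm.observe()['contact_force']); b,_,W2=cloud('top'); F.append(arm.observe()['contact_force'])
print(np.round(F,1), arm.observe()['finger_gap'])
o=np.hstack([cv2.resize(a[20:260,200:480],(400,343)),cv2.resize(b[130:300,60:260],(400,343))]); save('s8.png',o,1); np.save('sc8.npy',W1); np.save('t8.npy',W2); np.save('t8im.npy',b)
E
```

```text
[[-0.6  0.6 -2. ]
 [-0.2  0.3 -2.2]] 0.017245955480880797
```

View pics/s8.png

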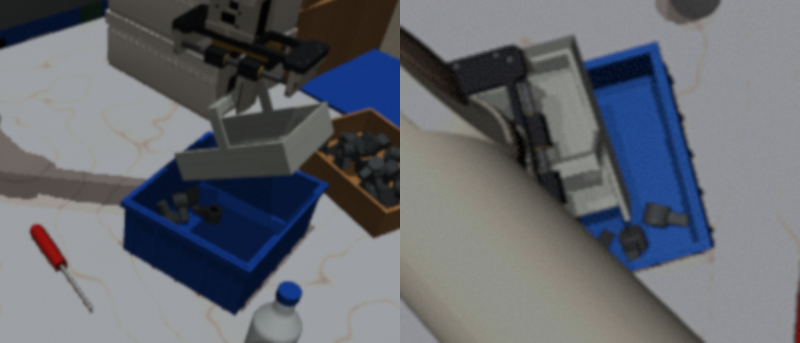

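Scene half: empty tilted scoop held over the bin, four castings visible at (160–215, 200–220) in the bin; wrist force −2.2 N ≈ empty scoop. I measure the scoop's tilt in the grip.

```bash
python3 - <<'E'
from h import *
W=np.load('sc8.npy'); c=np.array([.556,.2447,.2735]); ex=np.array([.9698,.2439,0]); ey=np.array([-.2439,.9698,0])
P=(W-c); X=P@ex; Y=P@ey; Z=P[...,2]
m=(Y>-.07)&(Y<-.055)&(abs(X)<.15)&(Z<.02)&(Z>-.15)
A=np.stack([X[m],Z[m]],1)*1000; print(m.sum())
h=cv2.approxPolyDP(cv2.convexHull(A.astype(np.float32)),6,True)[:,0]; print(h.round())
E
python3 s.py .426 -.264 .27 3.6
```

```text
1952
[[ 126.  -36.]
 [ 105.    1.]
 [   3.   10.]
 [ -10.    2.]
 [ -51.  -91.]
 [ -29. -128.]]
11.0 q [ 0.24  0.55 -0.99  1.63  0.48  1.23 -0.59] tcp [0.5554 0.244  0.2719] F [-0.2  0.3 -2.2] gap 0.0172
[[-0.2445, 0.9696, -0.0011], [0.9697, 0.2445, -0.0008], [-0.0005, -0.0013, -1.0]]
to goal in tool axes [-0.461  -0.2497  0.0024]
tool turn [np.float64(0.1842), np.float64(-2.9574)]
```

>>> {"method": "servo_tool", "body": {"increments": "0 -0.01 -0.006 -0.015 0; 0 -0.035 -0.02 -0.02 0; 0 -0.067 -0.038 -0.02 0.02; 0 -0.10 -0.057 -0.02 0.04; 0 -0.134 -0.077 -0.02 0.06; 0 -0.168 -0.097 -0.02 0.08; 0 -0.202 -0.116 -0.02 0.10; 0 -0.235 -0.135 -0.02 0.12"}}

```text
time_s: 11.8
tcp_pos: [0.4811, -0.0181, 0.2917]
tcp_rot: [-0.001, 0.661, 0.75, -0.001]
contact_force: [0.8, -0.4, -2.2]
finger_gap: 0.0172
```

>>> {"method": "servo_tool", "body": {"increments": "0 -0.038 -0.014 0 0.01; 0 -0.076 -0.028 0 0.02; 0 -0.11 -0.042 0 0.03; 0 -0.14 -0.055 0 0.04; 0 -0.165 -0.066 0 0.05; 0 -0.185 -0.078 0.01 0.06; 0 -0.19 -0.085 0.02 0.06; 0 -0.19 -0.085 0.02 0.06"}}

```text
time_s: 12.6
tcp_pos: [0.4197, -0.2154, 0.2702]
tcp_rot: [-0.002, 0.684, 0.73, -0.0]
contact_force: [-0.3, 0.4, -1.4]
finger_gap: 0.0174
```

```bash
python3 s.py .4115 -.265 .15 3.6
```

```text
12.6 q [ 1.28  0.24 -0.97  1.94  0.22  1.08  0.28] tcp [ 0.4197 -0.2154  0.2702] F [-0.3  0.4 -1.4] gap 0.0174
[[-0.0655, 0.9978, -0.0042], [0.9978, 0.0655, 0.0028], [0.003, -0.004, -1.0]]
to goal in tool axes [-0.0493 -0.011   0.12  ]
tool turn [np.float64(0.0028), np.float64(-3.1388)]
```

>>> {"method": "servo_tool", "body": {"increments": "0 -0.02 -0.004 0.02 0; 0 -0.04 -0.008 0.04 0; 0 -0.049 -0.011 0.06 0; 0 -0.049 -0.011 0.08 0; 0 -0.049 -0.011 0.1 0; 0 -0.049 -0.011 0.115 0; 0 -0.049 -0.011 0.12 0; 0 -0.049 -0.011 0.12 0"}}

```text
time_s: 13.4
tcp_pos: [0.4147, -0.2641, 0.1522]
tcp_rot: [-0.001, 0.682, 0.731, 0.0]
contact_force: [-0.2, 0.4, -2.0]
finger_gap: 0.017
```

```bash
python3 s.py .473 -.261 .1 3.6; python3 - <<'E'
from h import *
a,_,W=cloud('scene')
from scipy.spatial.transform import Rotation as Ro
o=arm.observe(); c=o['tcp_pos']; q=o['tcp_rot']; M=Ro.from_quat(np.r_[q[1:],q[0]]).as_matrix(); ex=M[:,1]; ey=M[:,0]
P=W-c; X=P@ex; Y=P@ey; Z=P[...,2]
for s in (-1,1):
    m=(Y*s<.07)&(Y*s>.05)&(abs(X)<.15)&(Z<.02)&(Z>-.136)
    A=np.stack([X[m],Z[m]],1)*1000; print(m.sum(), cv2.approxPolyDP(cv2.convexHull(A.astype(np.float32)),6,True)[:,0].round().tolist())
E
```

```text
13.4 q [ 1.21  0.45 -0.84  2.02  0.43  0.87  0.2 ] tcp [ 0.4147 -0.2641  0.1522] F [-0.2  0.4 -2. ] gap 0.017
[[-0.0687, 0.9976, -0.0006], [0.9976, 0.0687, 0.0013], [0.0013, -0.0005, -1.0]]
to goal in tool axes [-0.001   0.0584  0.0522]
tool turn [np.float64(0.0059), np.float64(-3.1357)]
397 [[109.0, -4.0], [5.0, 9.0], [-9.0, 2.0], [-46.0, -87.0], [-32.0, -119.0], [-6.0, -113.0], [125.0, -39.0]]
540 [[127.0, -34.0], [106.0, 2.0], [4.0, 9.0], [-10.0, 1.0], [-51.0, -90.0], [-30.0, -125.0]]
```

>>> {"method": "servo_tool", "body": {"increments": "0 0 0 0.01 0; 0 0 0 0.019 0; 0 0 0.01 0.023 0; 0 0 0.022 0.029 0; 0 0 0.033 0.034 0; 0 0 0.043 0.04 0; 0 0 0.051 0.046 0; 0 0 0.058 0.051 0"}}

```text
time_s: 14.25
tcp_pos: [0.4724, -0.2609, 0.1005]
tcp_rot: [-0.001, 0.683, 0.731, -0.0]
contact_force: [-0.6, 0.0, -0.6]
finger_gap: 0.0138
```

```bash
cat > t.py <<'E'
from h import *
from scipy.spatial.transform import Rotation as Ro
a,_,W=cloud('scene'); np.save('last.npy',a)
o=arm.observe(); c=o['tcp_pos']; q=o['tcp_rot']; M=Ro.from_quat(np.r_[q[1:],q[0]]).as_matrix(); ex=M[:,1]; ey=M[:,0]
P=W-c; X=P@ex; Y=P@ey; Z=P[...,2]
for s in (-1,1):
    m=(Y*s<.07)&(Y*s>.05)&(abs(X)<.15)&(Z<.02)&(W[...,2]>.007)
    A=np.stack([X[m],Z[m]],1)*1000; print(m.sum(), cv2.approxPolyDP(cv2.convexHull(A.astype(np.float32)),6,True)[:,0].round().tolist())
E
python3 s.py .473 -.261 .1 3.6; python3 t.py
```

```text
14.25 q [ 1.04  0.6  -0.75  1.93  0.55  0.83  0.06] tcp [ 0.4724 -0.2609  0.1005] F [-0.6  0.  -0.6] gap 0.0138
[[-0.0673, 0.9977, -0.0016], [0.9977, 0.0673, 0.0009], [0.001, -0.0016, -1.0]]
to goal in tool axes [-0.0001  0.0006  0.0005]
tool turn [np.float64(0.0045), np.float64(-3.1371)]
441 [[92.0, -49.0], [-2.0, 8.0], [-88.0, -52.0], [-92.0, -93.0], [91.0, -93.0]]
510 [[91.0, -93.0], [89.0, -48.0], [11.0, 6.0], [-7.0, 7.0], [-26.0, -92.0]]
```

Gap is 13.8 mm (bar square in the jaws) and the wall outline is level (tops −49/−52 mm at ±90). Release slowly, then back off upward.

>>> {"method": "servo_tool", "body": {"increments": "20 0 0 0 0; 30 0 0 0 0; 40 0 0 0 0; 60 0 0 0 0; 70 0 0 0 0; 70 0 0 0 0; 70 0 0 0 0; 70 0 0 0 0"}}

```text
time_s: 15.1
tcp_pos: [0.4723, -0.2614, 0.1017]
tcp_rot: [0.0, 0.683, 0.73, -0.0]
contact_force: [0.4, 0.2, -0.1]
finger_gap: 0.0632
```

>>> {"method": "servo_tool", "body": {"increments": "70 0 0 -0.01 0; 70 0 0 -0.03 0; 70 0 0 -0.06 0; 70 0 0 -0.09 0; 70 0 0 -0.12 0; 70 0 0 -0.15 0; 70 0 0 -0.17 0; 70 0 0 -0.18 0"}}

```text
time_s: 15.9
tcp_pos: [0.4733, -0.2615, 0.2844]
tcp_rot: [0.002, 0.683, 0.731, 0.0]
contact_force: [0.7, -0.3, 0.4]
finger_gap: 0.0645
```

>>> {"method": "servo_tool", "body": {"increments": "70 -0.03 0 0 0; 70 -0.07 0 0 0; 70 -0.11 0 0 0; 70 -0.15 0 0 0; 70 -0.19 0 0 0; 70 -0.22 0 0 0; 70 -0.24 0 0 0; 70 -0.24 0 0 0"}}

```text
time_s: 16.7
tcp_pos: [0.4867, -0.5043, 0.2799]
tcp_rot: [-0.001, 0.685, 0.729, -0.0]
contact_force: [0.0, 0.0, -0.6]
finger_gap: 0.0642
```

```bash
python3 s.py; python3 - <<'E'
from h import *
a,_,S=cloud('scene'); b,_,W=cloud('top')
save('s9.png',np.hstack([a[90:330,60:460],b[130:330,60:460][:, :].repeat(1,0)][0:1]),1.0)
A=cv2.resize(a[90:330,60:460],(400,240)); B=cv2.resize(b[130:330,60:460],(400,200)); save('s10.png',np.vstack([A,B]),1.35)
v,u=np.indices(W.shape[:2]); u=u*1.4; v=v*1.4; z=W[...,2]
def rect(P,n):
    r=cv2.minAreaRect(P[:,:2].astype(np.float32)*1000); print(n,len(P),np.round(r[0]),np.round(r[1]),round(r[2],1),'z',np.round(np.nanpercentile(P[:,2],[5,50,95]),3))
reg=(u>440)&(u<612)&(v>270)&(v<452)
rect(W[reg&(z>.085)&(z<.12)],'handle'); rect(W[reg&(z>.04)&(z<.06)],'walls')
rect(W[(u>350)&(u<385)&(v>295)&(v<430)&(z>.006)],'driver')
rect(W[(u>395)&(u<470)&(v>138)&(v<212)&(z>.02)],'dish')
rect(W[(u>255)&(u<315)&(v>130)&(v<200)&(z>.03)],'flask')
E
```

```text
16.7 q [ 1.24  0.65 -0.78  1.36  0.46  1.31  0.52] tcp [ 0.4867 -0.5043  0.2799] F [ 0.   0.  -0.6] gap 0.0642
[[-0.0622, 0.9981, -0.0014], [0.9981, 0.0622, 0.0005], [0.0006, -0.0014, -1.0]]
handle 408 [ 474. -260.] [ 15. 124.] 3.7 z [0.103 0.107 0.11 ]
walls 501 [ 474. -260.] [180. 126.] 3.9 z [0.042 0.048 0.052]
driver 591 [475.  -7.] [ 26. 201.] 84.0 z [0.013 0.022 0.027]
dish 699 [ 788. -119.] [106. 108.] 88.8 z [0.021 0.029 0.037]
flask 923 [792. 122.] [57. 63.] 23.4 z [0.044 0.116 0.171]
```

View pics/s10.png

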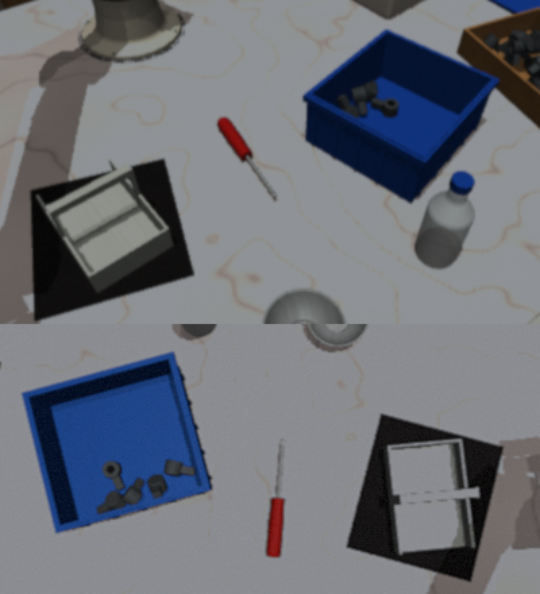

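Lower (top) view: five castings in the bin at (112,470), (108,503), (132,492), (156,485) and (180,467). The empty scoop stands upright on the mat and the bystanders are in place. Handing in.

```bash
python3 -c "
from plant import arm
print(arm.finish_job())"
```

```text
the job is handed in; nothing more can be done
None
```

The job is handed in at about 17 s on the robot's clock. All five castings are in the bin, and the empty scoop stands released on its mat. The hand-in gave no verdict.

**How it went:** I gripped the bar and carried the full scoop level over the bin. The moves cannot tilt the tool, so I rested the scoop's back on the far rim and lowered it, letting the bar turn in a light grip until the castings slid out. I then levelled the scoop by setting its front edge on the mat, released it and moved clear.

**Last checks:**
- **Castings:** the last top view shows five castings in the bin and none in the scoop. While the scoop was still held, the wrist force read about 2.2 N, against 2.45 N for the empty scoop. I did not measure the castings' heights one by one.
- **Scoop:** its centre is at (0.474, −0.260), about 1 mm from the mat's centre at (0.473, −0.261). It is level, with the handle top at 0.107 m as expected.
- **Bystanders:** the bowl and bottle read as before, and the screwdriver's centre within about 3 mm. The screwdriver's fitted outline differs (38 mm wide before, 26 mm and about 6° turned after). I put that down to the fit and did not check further.

**What went wrong:** while I shook and drew back the tipped scoop, its back edge caught on the bin wall and the wrist force rose to about 43 N. That is below the 120 N limit. I can't rule out that the 40 N limit on the arm or gripper body applied, though the load seemed to go through the scoop held in the fingers. I backed off at once.

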